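Fit the splined lever to the cam clamp and clamp the tube

TASK

The clamping lever of the bench jig has been taken off. Set its splined hub over the splined stub of the cam housing, press lightly and rock it until the teeth mesh, push it fully home on the shoulder, then turn it clockwise (seen from above) as far as the cam's stop so that the pad grips the black tube in the trough. Do not force the hub down on the teeth before they mesh, let go at the end, and leave the other things on the bench alone.

Things in the scene. Friction and masses are not known exactly. Their poses are not given: they have to be found in the camera images.
- lever: Loose clamping lever, 0.3-0.65 kg, standing bore-down on a foam mat (top 5 mm above the bench): dark steel hub, 52 mm diameter, 44 mm high; an arm 16 mm wide, 12 mm thick leaves it along the lever's +x, its mid-thickness 30 mm above the hub's underside, and ends in a black grip 21 mm thick, tip 136 mm from the hub's axis. Origin: on the hub's axis at its underside; z up.
- lever_grip (a point): Point on the hub's axis, 30 mm above its underside, to grip the hub across its outside, at any yaw clear of the arm; axes as the lever's. The bore goes right through. Its lower 30 mm has 6 slots, one along +x and then every 60 degrees, each 8.8 mm wide and 36 mm across, between teeth that leave a 30 mm bore; above it is plain, 36 mm.
- jig: The clamping jig, fixed to the bench: dark steel plate 200 (x) x 270 (y) x 12 mm, origin under its centre. On it: grey cam housing 76 mm square with the upright splined stub, 60 mm to -y; steel trough along x with the tube, 70 mm to +y; aluminium cam slide between them. More than 40 N between lever and jig before the hub is home damages the teeth.
- stub_seat (a point): On the stub's axis, where the hub's underside rests when home: top of a 48 mm round shoulder, 75 mm above the bench, 13 mm above the housing's top. Axes as the jig's, not the teeth's: which way the teeth point varies and is not reported. A drag of about 0.35 N m holds the stub, so the hub can be turned on top of its teeth under a light push (5-15 N) without turning it.
- stub_top (a point): Top of the stub, 42 mm above stub_seat: 30 mm of 6 straight teeth (7 mm wide, 34 mm over teeth, 28 mm at roots), then a plain nose 12 mm long, 28 mm thick, its upper 5 mm tapering to 20 mm. It centres the hub to 1 mm; unmeshed, the hub's underside stops on the tooth ends, 30 mm above stub_seat. Meshed, it has 0.9 mm of play each side (0.06 rad each way).
- pad: Black rubber pressure pad, 36 x 20 mm, on a sprung plunger of the cam slide. Origin: centre of the face that meets the tube; +y points to the tube. Turning the meshed stub clockwise (from above) drives it to the tube, 7 mm per rad, to a dead stop 0.65-1.75 rad from the start. It drags at 0.35-0.5 N m while it moves, rising sharply at the stop; grip there 11 N. It stays where left.
- tube: Ribbed black plastic tube lying in the jig's trough, 40 mm in diameter, 150 mm long, 60 mm flange at one end, 0.14 kg. Origin: on its axis at mid length; x along the axis. It must stay lying there.
- spare_tube: Another such tube standing on its flange on the bench, 150 mm tall, 60 mm wide at the foot; origin at the centre of its foot. Leave alone.
- eyebolt: A steel eye bolt lying on the bench, 33 mm wide eye and 75 mm shank, 7 mm thick; origin below the centre of the eye. Leave alone.
- washer_stack: A short stack of steel washers on the mat, 32 mm in diameter and 12 mm high; origin at the centre of its underside. Leave alone.
Mind the look-alikes: they are no part of the job. What is shaped like the tube but pink is not meant. Leave any pink look-alike of the lever alone.

How it is judged (in metres and radians):
On the way, in this order (a step that is already met when the one before it is completed fails the run):
1. the lever's hub is meshed and fully home on the stub's shoulder (z of lever in the frame of stub_seat below 0.0025 m and horizontal distance between lever and stub_seat below 0.003 m), for 0.2 s.
2. the pad grips the tube (contact force between pad and tube above 6 N), for 0.2 s.
At the end, for the whole second after the job is handed in: The lever's hub sits home on the stub (underside within 2.5 mm of the shoulder, within 3 mm of its axis, upright within 0.05 rad), the pad holds the tube with more than 6 N, the tube has moved less than 12 mm, and all is at rest and let go (all of step 1 and angle between the z axis of lever and the z axis of stub_seat, either way round below 0.05 rad and contact force between pad and tube above 6 N and distance of tube from where it was at the start of the episode below 0.012 m and linear speed of each of lever, tube below 0.02 m/s); the robot touches nothing.
It fails at once if the hub is forced: more than 40 N between lever and jig while the hub is more than 4 mm short of home (contact force between lever and jig above 40 N and z of lever in the frame of stub_seat above 0.004 m).
It fails at once if the tube is shifted more than 20 mm (distance of tube from where it was at the start of the episode above 0.02 m).
It fails at once if the spare tube is moved (distance of spare_tube from where it was at the start of the episode above 0.02 m).
It fails at once if the eye bolt is moved (distance of eyebolt from where it was at the start of the episode above 0.02 m).
It fails at once if the washers are moved (distance of washer_stack from where it was at the start of the episode above 0.02 m).
It also fails if it takes over 72 s, if anything falls off the work surface, if the arm or the gripper's body presses on something with over 40 N, if the wrist force passes 120 N, or if a joint passes its speed limit or range.

ROBOT

A 6-joint arm with a two-finger parallel gripper is mounted at the origin on the work surface. World frame = base frame: x ahead of the robot, y to its left, z up, the work surface at z = 0. Lengths are in mm, angles in degrees, forces in N, time in s.
With the tool pointing down it reaches from about 300 to 850 mm from the base axis. Payload 5.4 kg.
Tool frame: the origin (TCP) lies between the finger pads; the fingertips stand manip.tip_reach ahead of it and the grasp point (between the pads) is the TCP (manip.tip_reach is the distance from the TCP to the fingertips, in mm); z points along the fingers, y is the line along which they close (so a half turn about z gives the same grasp; the last joint's range is limited). The gripper opens to 85 mm and grips with 20 to 120 N. Pads are 22 mm wide; open, the fingers measure 114 mm over their backs; the gripper's body (76 mm by 85 mm) begins 54 mm behind the grasp point. The pads swing forward as they close: fully open they stand 13 mm farther back than shut.
Start: joints at [51.56, 9.076, 91.501, -0, 79.423, -12.038], TCP at [255.689, 515.004, 250.299] pointing down, gripper open.
Joint ranges: [-166.64, 166.64], [-54.1, 131.32], [10.49, 154.53], [-73.88, 253.88], [9.74, 151.15], [-171.62, 171.62]. Speed limits (degrees/s): [147.25, 147.25, 180, 180, 180, 180].

INTERFACE

Orientations are given as [roll, pitch, yaw] about the fixed x, y, z axes, in that order (R = Rz(yaw) Ry(pitch) Rx(roll)).
In Python, from plant import status, viewer, manip gives the robot as it stands. The module is installed in compiled form; this text tells all that it offers.
- The arm moves only by the tool apply_moves, never from a script. Its argument "rows" is a list of rows, each a list of 7 numbers: the shift along the tool's x, y, z in cm, then the turn, a rotation vector about the tool's x, y, z in degrees, then the gripper command: -1 is shut, 1 is fully open, values between are in proportion. In form: [[dx, dy, dz, rx, ry, rz, fingers], ...]. A call has exactly 5 rows; each row shifts and turns the commanded pose from where the row before left it, along the tool's axes as they then stand; what a row does not reach is not made up. A row lasts 1/8 s, in which the tool goes at most 62.5 mm and 10.7 degrees, less where a joint would pass 70% of its speed; a pose out of reach is approached as far as the arm can. A call with a gripper value outside its range is refused whole. The fingers move at their own pace and stop on an object; "newtons" is the grip in N (left out, the last holds). Time passes only in rows, so rows that do not move let the fingers close, or fill a call up. It gives the time, the measured TCP pose, the force, the opening and the grip force at its end, in the units of the state.
- status.observe(): the state, without advancing time (a new reading comes with each control period).
- viewer.snapshot(name): name is "scene" or "top" or "wrist"; returns (picture, depth): 400x640x3 uint8, red, green, blue; 400x640 float32, mm along the optical axis (not along the pixel's ray), 0 where there is no reading.
- viewer.camera_params(name): a dict with "fx", "fy", "cx", "cy" (pixels), "origin" and "attitude" of the camera in the world; the wrist camera has in their place "mount" (4x4, takes a point from camera to tool coordinates, whose origin is the TCP and whose axes are the flange's). Camera axes: x right, y down, z forward; pixel columns grow to the right and rows downward; lengths in mm; the calibration is good to about 2 mm. A picture is of the moment at which its call begins: read the wrist's pose just before it. camera_params takes no time and is no camera call.
- manip.hand_in(): hands the job in; it is judged then, once.
Trained networks look in the newest picture that a camera, given by its name, has taken for a name from the list of things; names that differ only in an ending like _2 or _b are one class to them, and where a whole thing is asked for, a point or a joint stands for the part that bears it (a point fixed in the world has none). Each returns a list of dicts, best first, with "p" (0 to 1); they miss things now and then, are a little off and sometimes report something else, mostly with a low value. They report only what shows in the picture. A call takes as long as a camera call. They do not tell look-alikes from the thing itself.
- viewer.find_in(camera, thing): "bbox" ([left, top, right, bottom] in pixels, round what is visible of it).
- viewer.silhouettes(camera, thing): "mask" (400x640 bool, what is visible of it) and "bbox" ([left, top, right, bottom] in pixels, round what is visible of it).
- viewer.spot_point(camera, thing): "pixel" ([column, row] in pixels: a listed point, or the origin of a listed thing).
The state is a dict: "clock": time; "joints": joint angles; "joint_velocities": joint speeds; "effort": joint torques, N m; "tool_pos": TCP position; "orientation": TCP orientation; "contact_force": force on the tool from outside, world axes, zero at the start; "moment": the same for the moment, N m; "gripper_width": finger opening in mm; "gripper_force": force on a finger pad.
Only numpy, scipy, OpenCV 4.12 (cv2) and the standard library are available. Lean on these libraries where they do the work, as an engineer would, in place of code of your own. Each camera call takes 0.05 s, during which the arm holds its last target. There are 200 camera calls.

## Working session

There is one attempt and no reset: what is moved stays moved. The work goes in short steps, Python scripts to look and compute and a tool call to move; the robot and the scene stay as the last step left them, time stands still between calls to the robot, and variables do not carry over. Pictures are saved under pics/ and viewed, at most 10 in all, crops included, and the job is handed in when it is done.

Besides the shell and the picture viewer there is one more tool, called after ">>>" in YAML: its name, and indented under it one key for each argument. apply_moves: Moves the arm, as the interface text tells. Its arguments: {"type":"object","properties":{"rows":{"type":"array"},"newtons":{"type":"number"}},"required":["rows"]}

```bash
mkdir -p pics; cat > h.py <<'E'
import numpy as np, cv2
from scipy.spatial.transform import Rotation as R
from plant import status, viewer, manip
def cam(n):
    c=viewer.camera_params(n)
    if 'mount' in c:
        s=status.observe(); T=np.eye(4); T[:3,:3]=R.from_euler('xyz',s['orientation'],degrees=True).as_matrix(); T[:3,3]=s['tool_pos']
        return c,T@np.array(c['mount'])
    T=np.eye(4); a=np.array(c['attitude'])
    T[:3,:3]=a if a.shape==(3,3) else R.from_euler('xyz',a,degrees=True).as_matrix(); T[:3,3]=c['origin']; return c,T
def pts(n,us,vs,d,ct):
    c,T=ct; us=np.asarray(us,float);vs=np.asarray(vs,float)
    p=np.stack([(us-c['cx'])/c['fx']*d,(vs-c['cy'])/c['fy']*d,d+0*us],-1); return p@T[:3,:3].T+T[:3,3]
def onz(n,u,v,z,ct):
    a=pts(n,[u],[v],1.0,ct)[0]-ct[1][:3,3]; o=ct[1][:3,3]; return o+a*(z-o[2])/a[2]
def save(name,img): cv2.imwrite('pics/'+name,img[:,:,::-1])
E
python3 - <<'E'
from h import *
print(status.observe(), manip.tip_reach)
for n in ('top','scene'):
    ct=cam(n); print(n,viewer.camera_params(n))
    im,d=viewer.snapshot(n); save(n+'.png',im); np.save(n+'.npy',d)
    for t in ('lever','jig','tube','spare_tube','eyebolt','washer_stack','pad'):
        print(t,[(r['bbox'],round(r['p'],2)) for r in viewer.find_in(n,t)])
    for t in ('lever_grip','lever','stub_top','stub_seat'):
        for r in viewer.spot_point(n,t)[:3]:
            u,v=r['pixel'];dd=d[int(v),int(u)]
            print(t,r['pixel'],round(r['p'],2),pts(n,[u],[v],dd,ct).round(0))
E
```

```text
{'clock': 0.0, 'joints': array([ 5.15604651e+01,  9.11374701e+00,  9.15732407e+01,  5.52753087e-04,
        7.94227748e+01, -1.20363125e+01]), 'joint_velocities': array([ 0.00124499, -0.06987574, -0.04454902,  0.03116953, -0.07799467,
        0.0769564 ]), 'effort': array([-9.47619337e-04, -3.96000659e+01, -3.31429517e+01, -2.81521361e-04,
        8.30829784e-03,  9.27923082e-06]), 'tool_pos': array([255.33421893, 514.56162433, 249.29678156]), 'orientation': array([-1.79892764e+02, -2.34201713e-02,  1.53596654e+02]), 'contact_force': array([0.26551935, 0.14677571, 0.12604189]), 'moment': array([-0.01550443,  0.01690816, -0.03757755]), 'gripper_force': 0.0, 'gripper_width': 85.00040330505752} 19.0
top {'fx': 373.24908170085365, 'fy': 373.24908170085365, 'cx': 313.72614531954275, 'cy': 194.77019877666072, 'origin': array([ 500.73786527,  -45.97006847, 1241.64653721]), 'attitude': array([-175.76918142,   -0.26784203,  -90.57141703])}
lever [([342.1, 206.6, 391.3, 224.1], 0.84), ([298.4, 95.3, 314.9, 151.8], 0.68)]
jig [([202.2, 169.7, 288.6, 233.6], 0.85)]
tube [([212.5, 183.9, 227.3, 2
[... 1012 characters left out ...]
1.8], 0.79), ([413.8, 226.9, 487.5, 248.8], 0.74), ([241.7, 268.9, 257.2, 281.5], 0.51)]
spare_tube [([252.2, 232.2, 288.5, 317.0], 0.65)]
eyebolt [([186.7, 319.0, 211.2, 375.4], 0.92), ([315.6, 166.3, 437.0, 238.3], 0.17)]
washer_stack [([375.5, 163.7, 427.6, 205.2], 0.74), ([241.4, 268.5, 257.9, 284.1], 0.48)]
pad [([384.4, 184.1, 393.3, 191.8], 0.47)]
lever_grip [260.0, 227.0] 0.93 [[ 549. -174.   48.]]
lever_grip [411.6, 297.2] 0.87 [[868. -10.  16.]]
lever [407.9, 308.3] 0.75 [[892. -47.  31.]]
lever [260.0, 232.5] 0.62 [[ 551. -176.   35.]]
stub_top [364.8, 168.4] 0.95 [[395. 266.  10.]]
stub_top [206.2, 326.0] 0.74 [[ 708. -361.    2.]]
stub_seat [363.4, 184.7] 0.91 [[575. 104.  88.]]
```

View pics/top.png

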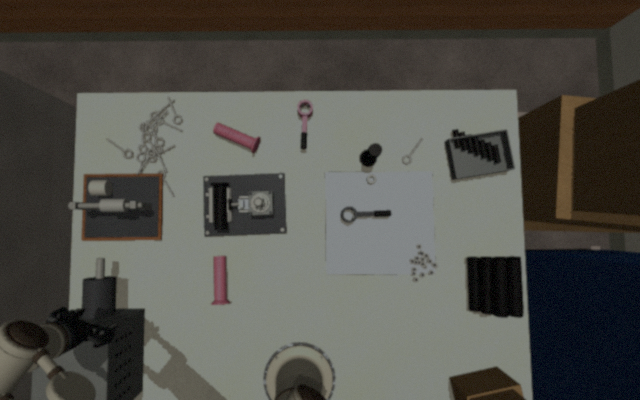

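View pics/scene.png

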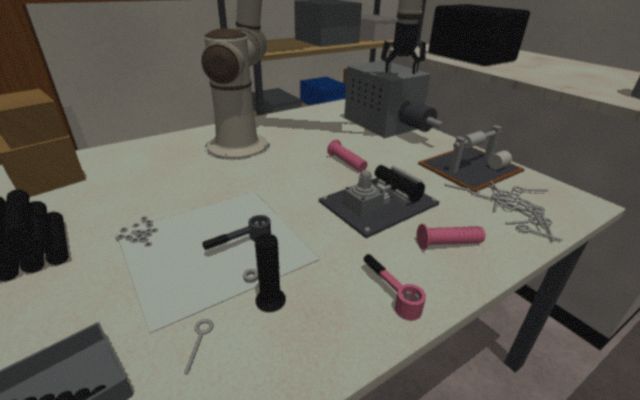

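The top picture shows the lever's hub at (349,214) with its arm to the right (world -y), and the stub at (261,202). The jig's tube is at (220,205), the spare tube at (371,155), the washers at (371,180) and the eyebolt at (407,160). The pink lever at (304,110) and the pink tubes are decoys.

```bash
cat >> h.py <<'E'
def plan(p=None,yaw=None):
    """total shift in tool axes (cm) at present yaw; turn rz (deg)"""
    s=status.observe(); M=R.from_euler('xyz',s['orientation'],degrees=True).as_matrix()
    if p is not None: print('shift cm',((M.T@(np.array(p)-s['tool_pos']))/10).round(2))
    if yaw is not None: print('rz',round((s['orientation'][2]-yaw+180)%360-180,2))
    print({k:np.round(s[k],2) for k in ('clock','joints','tool_pos','orientation','contact_force','moment','gripper_width','gripper_force')})
E
python3 - <<'E'
from h import *
ct=cam('top')
for nm,u,v,z in (('hub',349,214,49),('grip end',390,213,40),('stub',261.5,202,110),('washer',371,180,17),('spare',373,150,150),('platecornTL',206,179,12),('TR',282,177,12),('BR',283,231,12),('BL',206,235,12)):
    print(nm,onz('top',u,v,z,ct).round(0))
print(viewer.camera_params('wrist'))
plan([490,-150,260],90)
E
```

```text
hub [ 526. -164.   49.]
grip end [ 528. -297.   40.]
stub [564. 107. 110.]
washer [ 638. -242.   17.]
spare [ 713. -229.  150.]
platecornTL [647. 303.  12.]
TR [652.  52.  12.]
BR [474.  49.  12.]
BL [463. 301.  12.]
{'fx': 288.52930335285333, 'fy': 288.52930335285333, 'cx': 323.47678061559185, 'cy': 197.6068484486349, 'mount': array([[ 4.51779246e-04, -9.64442061e-01, -2.64293976e-01,
         6.76506061e+01],
       [ 9.99999842e-01,  3.47317286e-04,  4.41976684e-04,
        -3.76349267e-02],
       [-3.34467037e-04, -2.64294134e-01,  9.64442066e-01,
        -1.24879798e+02],
       [ 0.00000000e+00,  0.00000000e+00,  0.00000000e+00,
         1.00000000e+00]])}
shift cm [-50.56 -49.15  -0.97]
rz 63.6
{'clock': np.float64(1.2), 'joints': array([ 51.56,   9.08,  91.5 ,  -0.  ,  79.42, -12.04]), 'tool_pos': array([255.69, 515.02, 250.29]), 'orientation': array([-180. ,    0. ,  153.6]), 'contact_force': array([ 0.59, -0.71,  0.31]), 'moment': array([-0.03,  0.01,  0.09]), 'gripper_width': np.float64(85.72), 'gripper_force': np.float64(0.0)}
```

>>> apply_moves:
  rows:
    - [-4.5,-2.3,0,0,0,0,1]
    - [-4.6,-2.3,0,0,0,0,1]
    - [-4.6,-2.3,0,0,0,0,1]
    - [-4.6,-2.3,0,0,0,0,1]
    - [-4.6,-2.3,0,0,0,0,1]

```text
clock: 1.82
tool_pos: [410.5, 308.8, 250.5]
orientation: [180.0, 0.0, 153.6]
contact_force: [0.7, 0.0, -0.5]
gripper_width: 85.7
gripper_force: 0.0
```

>>> apply_moves:
  rows:
    - [-4.6,-2.3,0,0,0,0,1]
    - [-4.6,-2.3,0,0,0,0,1]
    - [-4.6,-2.3,0,0,0,0,1]
    - [-4.5,-2.3,0,0,0,0,1]
    - [-4.5,-2.2,0,0,0,0,1]

```text
clock: 2.45
tool_pos: [564.1, 105.2, 250.4]
orientation: [180.0, 0.0, 153.6]
contact_force: [0.1, 0.5, 0.3]
gripper_width: 85.4
gripper_force: 0.0
```

>>> apply_moves:
  rows:
    - [0,0,0,0,0,10,1]
    - [0,0,0,0,0,10,1]
    - [0,0,0,0,0,10,1]
    - [0,0,0,0,0,10,1]
    - [0,0,0,0,0,10,1]

```text
clock: 3.08
tool_pos: [563.2, 106.7, 250.3]
orientation: [180.0, -0.0, 103.3]
contact_force: [0.2, -0.1, -0.1]
gripper_width: 85.1
gripper_force: 0.0
```

>>> apply_moves:
  rows:
    - [0,0,0,0,0,7,1]
    - [0,0,0,0,0,6.6,1]
    - [0,0,0,0,0,0,1]
    - [0,0,0,0,0,0,1]
    - [0,0,0,0,0,0,1]

```text
clock: 3.7
tool_pos: [563.2, 106.7, 250.3]
orientation: [-180.0, 0.0, 90.1]
contact_force: [0.1, -0.2, -0.8]
gripper_width: 85.4
gripper_force: 0.0
```

```bash
python3 - <<'E'
from h import *
ct=cam('wrist'); im,d=viewer.snapshot('wrist'); save('w1.png',im); np.save('w1.npy',d)
plan()
for t in ('stub_top','stub_seat'):
    for r in viewer.spot_point('wrist',t)[:2]:
        u,v=r['pixel']; print(t,r,d[int(v),int(u)],onz('wrist',u,v,117 if t=='stub_top' else 75,ct).round(1))
# stub nose by depth height
vv,uu=np.mgrid[0:400,0:640]; P=pts('wrist',uu,vv,d,ct); np.save('w1P.npy',P)
for lo,hi in ((112,122),(100,108),(70,80)):
    m=(P[...,2]>lo)&(P[...,2]<hi)&(np.hypot(P[...,0]-564,P[...,1]-107)<32)
    q=P[m]; print(lo,m.sum(),q.mean(0).round(1) if m.any() else '', (q.min(0)/2+q.max(0)/2).round(1) if m.any() else '')
u,v=320,200
crop=im[80:320,200:440]; save('w1c.png',cv2.resize(crop,(600,600),interpolation=cv2.INTER_CUBIC))
E
```

```text
{'clock': np.float64(3.75), 'joints': array([-1.35,  8.82, 91.79,  0.  , 79.39, -1.39]), 'tool_pos': array([563.18, 106.69, 250.28]), 'orientation': array([-180.  ,   -0.  ,   90.04]), 'contact_force': array([-0.05,  0.04,  0.49]), 'moment': array([ 0.03, -0.01,  0.02]), 'gripper_width': np.float64(85.34), 'gripper_force': np.float64(0.0)}
stub_top {'pixel': [327.2, 180.3], 'p': 0.84} 262.31427 [565.9 119.6 117. ]
stub_seat {'pixel': [323.5, 174.4], 'p': 0.95} 260.3944 [562.5 117.1  75. ]
112 664 [564.8 118.6 116.8] [564.8 117.9 116.1]
100 186 [564.2 122.4 105.6] [564.8 117.7 104. ]
70 609 [564.1 122.5  75.8] [565.8 113.2  74.7]
```

View pics/w1c.png

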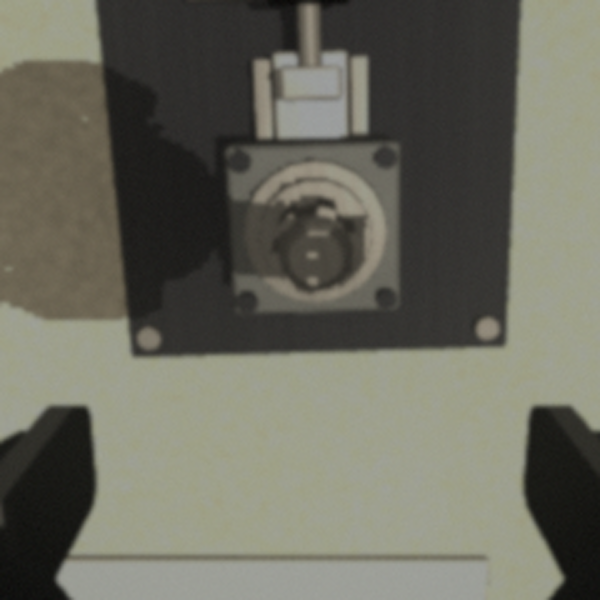

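```bash
python3 - <<'E'
from h import *
P=np.load('w1P.npy'); c=np.array([564.8,118.2])
q=P[(np.abs(P[...,2]-98)<12)&(np.hypot(P[...,0]-c[0],P[...,1]-c[1])<22)]
dx,dy=q[:,0]-c[0],q[:,1]-c[1]; r=np.hypot(dx,dy);a=np.degrees(np.arctan2(dy,dx))
m=(q[:,2]>102.5)&(r>12.5)
h,e=np.histogram(a[m],bins=np.arange(-180,181,10)); print(list(zip(e[:-1].astype(int),h)))
w=r[m]>14.5; print(w.sum(), np.degrees(np.angle(np.exp(1j*6*np.radians(a[m][w])).mean()))/6, abs(np.exp(1j*6*np.radians(a[m][w])).mean()))
# xy map of heights
for y in range(140,96,-2):
    print(y,' '.join('%4d'%(np.median(P[...,2][(abs(P[...,0]-x)<1)&(abs(P[...,1]-y)<1)&(P[...,2]>20)]) if ((abs(P[...,0]-x)<1)&(abs(P[...,1]-y)<1)&(P[...,2]>20)).any() else 0) for x in range(544,588,2)))
E
```

```text
[(np.int64(-180), np.int64(11)), (np.int64(-170), np.int64(8)), (np.int64(-160), np.int64(7)), (np.int64(-150), np.int64(0)), (np.int64(-140), np.int64(0)), (np.int64(-130), np.int64(0)), (np.int64(-120), np.int64(5)), (np.int64(-110), np.int64(4)), (np.int64(-100), np.int64(5)), (np.int64(-90), np.int64(0)), (np.int64(-80), np.int64(0)), (np.int64(-70), np.int64(0)), (np.int64(-60), np.int64(6)), (np.int64(-50), np.int64(5)), (np.int64(-40), np.int64(4)), (np.int64(-30), np.int64(0)), (np.int64(-20), np.int64(0)), (np.int64(-10), np.int64(0)), (np.int64(0), np.int64(10)), (np.int64(10), np.int64(10)), (np.int64(20), np.int64(9)), (np.int64(30), np.int64(2)), (np.int64(40), np.int64(3)), (np.int64(50), np.int64(3)), (np.int64(60), np.int64(14)), (np.int64(70), np.int64(12)), (np.int64(80), np.int64(12)), (np.int64(90), np.int64(3)), (np.int64(100), np.int64(2)), (np.int64(110), np.int64(5)), (np.int64(120), np.int64(10)), (np.int64(130), np.int64(11)), (np.int64(140), np.int64(12)), (np.int64(150), np.int64(1)), (np.int64(160), np.int64(1)), (np.int64(170), np.int64(0))]
113 14.73542
[... 1836 characters left out ...]
 0   76   76   76
108   75   75    0    0    0    0  113  115  116  118  117  118  117  116  115  114  109  104    0   77   75   75
106   75   76    0    0    0    0    0  113  113  115  116  115  114  114  113  106  106  105    0   75   76   75
104   69   75   75    0    0    0    0    0  107  112  112  113  113  111    0  106  106    0   76   76   76   69
102   68    0   75   75   75    0    0  106  106  106  106    0    0    0    0    0    0    0    0   76   70   68
100   68   69    0   76   76   75    0    0    0  105    0    0    0    0    0    0    0    0    0   68   69   70
98   69   69   70    0   74   76   76    0    0    0    0    0    0    0    0    0    0    0   69   69   68   69
```

The wrist picture shows the stub at crop (315,250) with its teeth. The depth map puts the stub axis at about (565,118), the nose top at 117 and the teeth at about 15° + 60k. Next is the lever.

>>> apply_moves:
  rows:
    - [-5.2,-0.8,0,0,0,0,1]
    - [-5.2,-0.8,0,0,0,0,1]
    - [-5.2,-0.8,0,0,0,0,1]
    - [-5.2,-0.8,0,0,0,0,1]
    - [-5.2,-0.8,0,0,0,0,1]

```text
clock: 4.47
tool_pos: [522.8, -155.0, 250.5]
orientation: [180.0, 0.0, 90.0]
contact_force: [1.4, 0.4, -0.3]
gripper_width: 85.3
gripper_force: 0.0
```

>>> apply_moves:
  rows:
    - [0,0,2,0,0,0,1]
    - [0,0,2,0,0,0,1]
    - [0,0,0,0,0,0,1]
    - [0,0,0,0,0,0,1]
    - [0,0,0,0,0,0,1]

```text
clock: 5.1
tool_pos: [523.8, -153.5, 211.5]
orientation: [179.9, 0.1, 90.0]
contact_force: [-0.5, 0.5, -0.3]
gripper_width: 85.6
gripper_force: 0.0
```

```bash
python3 - <<'E'
from h import *
ct=cam('wrist'); im,d=viewer.snapshot('wrist'); save('w2.png',im)
vv,uu=np.mgrid[0:400,0:640]; P=pts('wrist',uu,vv,d,ct); np.save('w2P.npy',P)
for r in viewer.spot_point('wrist','lever_grip')[:2]:
    u,v=r['pixel']; print(r,onz('wrist',u,v,35,ct).round(1))
near=np.hypot(P[...,0]-526,P[...,1]+164)<50
m=near&(abs(P[...,2]-49)<4); q=P[m][:,:2]
from scipy.optimize import least_squares
# outer radius circle of hub top: boundary points
mk=m.astype(np.uint8); cs,_=cv2.findContours(mk,cv2.RETR_EXTERNAL,cv2.CHAIN_APPROX_NONE); c=max(cs,key=cv2.contourArea)[:,0]
b=P[c[:,1],c[:,0]][:,:2]
f=least_squares(lambda p:np.hypot(b[:,0]-p[0],b[:,1]-p[1])-26,q.mean(0),loss='soft_l1'); print('hub',f.x,np.median(abs(f.fun)),P[m][:,2].mean())
h=f.x
dd=np.hypot(P[...,0]-h[0],P[...,1]-h[1]); a=(dd>35)&(dd<140)&(P[...,2]>22)&(P[...,2]<60)&(P[...,1]<h[1]-20)&(abs(P[...,0]-h[0])<60)
A=P[a][:,:2]
k=cv2.fitLine(A.astype(np.float32),cv2.DIST_HUBER,0,.01,.01).ravel(); s=np.sign((A.mean(0)-h)@k[:2]); print('arm yaw',np.degrees(np.arctan2(s*k[1],s*k[0])),'via mean',np.degrees(np.arctan2(*(A.mean(0)-h)[::-1])),dd[a].max())
plan()
E
```

```text
{'pixel': [328.1, 191.9], 'p': 0.8} [ 528.5 -162.6   35. ]
hub [ 526.30456989 -164.34118925] 0.5295184884807735 49.91986111236085
arm yaw -88.96201177950486 via mean -88.79481790735448 135.94249725838947
{'clock': np.float64(5.2), 'joints': array([-29.02,   6.55,  98.82,  -0.  ,  74.54, -29.04]), 'tool_pos': array([ 523.65, -153.4 ,  211.2 ]), 'orientation': array([1.7992e+02, 4.0000e-02, 9.0020e+01]), 'contact_force': array([ 0.1 ,  0.53, -1.05]), 'moment': array([-0.04, -0.02, -0.01]), 'gripper_width': np.float64(85.47), 'gripper_force': np.float64(0.0)}
```

View pics/w2.png

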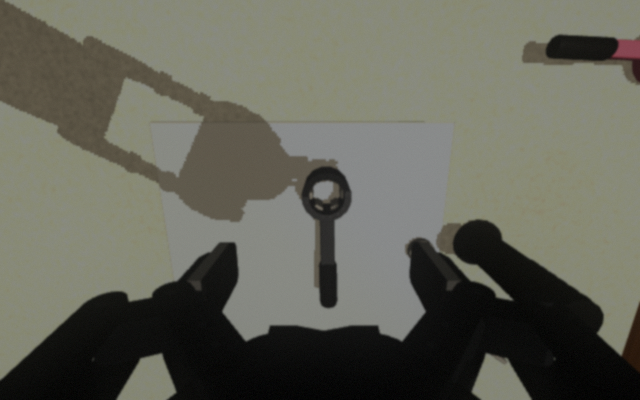

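The wrist picture shows the hub at (326,193) with the arm running down the image. The hub axis is (526,-164), and its top measures 49.9 against an expected 49. The spare tube is well clear to the right.

>>> apply_moves:
  rows:
    - [-0.5,0.1,4,0,0,0,1]
    - [-0.6,0.2,4,0,0,0,1]
    - [0,0,4,0,0,0,1]
    - [0,0,3.6,0,0,0,1]
    - [0,0,2,0,0,0,1]

```text
clock: 5.82
tool_pos: [525.3, -163.8, 32.5]
orientation: [-179.9, -0.1, 90.0]
contact_force: [0.5, 0.4, -0.3]
gripper_width: 85.6
gripper_force: 0.0
```

>>> apply_moves:
  newtons: 80
  rows:
    - [0,0,0,0,0,0,1]
    - [0,0,0,0,0,0,-1]
    - [0,0,0,0,0,0,-1]
    - [0,0,0,0,0,0,-1]
    - [0,0,0,0,0,0,-1]

```text
clock: 6.45
tool_pos: [527.5, -165.0, 36.2]
orientation: [179.8, 0.1, 90.0]
contact_force: [-0.5, -0.1, 5.7]
gripper_width: 50.1
gripper_force: 84.6
```

>>> apply_moves:
  rows:
    - [0,0,0,0,0,0,-1]
    - [0,0,0,0,0,0,-1]
    - [0,0,0,0,0,0,-1]
    - [0,0,0,0,0,0,-1]
    - [0,0,0,0,0,0,-1]

```text
clock: 7.08
tool_pos: [527.5, -165.0, 36.3]
orientation: [179.8, 0.1, 90.0]
contact_force: [-0.9, 0.5, 6.2]
gripper_width: 50.1
gripper_force: 84.6
```

>>> apply_moves:
  rows:
    - [0,0,-2,0,0,0,-1]
    - [0,0,-4,0,0,0,-1]
    - [0,0,-4,0,0,0,-1]
    - [0,0,-4,0,0,0,-1]
    - [0,0,-2,0,0,0,-1]

```text
clock: 7.7
tool_pos: [526.7, -164.5, 196.6]
orientation: [179.9, 0.1, 90.0]
contact_force: [0.1, 0.5, -5.5]
gripper_width: 50.2
gripper_force: 85.0
```

>>> apply_moves:
  rows:
    - [4,0.5,0,0,0,0,-1]
    - [4,0.6,0,0,0,0,-1]
    - [4,0.6,0,0,0,0,-1]
    - [4,0.6,0,0,0,0,-1]
    - [4,0.6,0,0,0,0,-1]

```text
clock: 8.32
tool_pos: [554.4, 37.1, 193.6]
orientation: [-179.9, -0.0, 90.0]
contact_force: [0.8, -0.5, -4.5]
gripper_width: 50.2
gripper_force: 84.7
```

>>> apply_moves:
  rows:
    - [4,0.5,0,0,0,0,-1]
    - [2.2,0.4,0,0,0,0,-1]
    - [2,0,0,0,0,0,-1]
    - [0,0,0,0,0,8,-1]
    - [0,0,0,0,0,8.4,-1]

```text
clock: 8.95
tool_pos: [563.6, 118.0, 193.8]
orientation: [-179.9, 0.0, 73.3]
contact_force: [0.0, 0.4, -4.0]
gripper_width: 49.6
gripper_force: 84.8
```

```bash
python3 - <<'E'
from h import *
s=status.observe()
ct=cam('wrist'); im,d=viewer.snapshot('wrist'); save('w3.png',im)
vv,uu=np.mgrid[0:400,0:640]; P=pts('wrist',uu,vv,d,ct); np.save('w3P.npy',P)
t=s['tool_pos']; a=(abs(P[...,2]-t[2])<45)&(np.hypot(P[...,0]-t[0],P[...,1]-t[1])<60)
print(a.sum(), P[a].mean(0))
plan([565,117.3,160],73.7)
E
```

```text
22653 [563.93675967 121.10736347 212.37702721]
shift cm [-0.01  0.15  3.38]
rz -0.63
{'clock': np.float64(9.0), 'joints': array([-0.21, 11.99, 94.73, -0.  , 73.34, 16.72]), 'tool_pos': array([563.6 , 117.82, 193.83]), 'orientation': array([-1.7993e+02,  2.0000e-02,  7.3070e+01]), 'contact_force': array([-0.09, -0.52, -4.19]), 'moment': array([ 0.09,  0.02, -0.04]), 'gripper_width': np.float64(49.87), 'gripper_force': np.float64(84.74)}
```

View pics/w3.png

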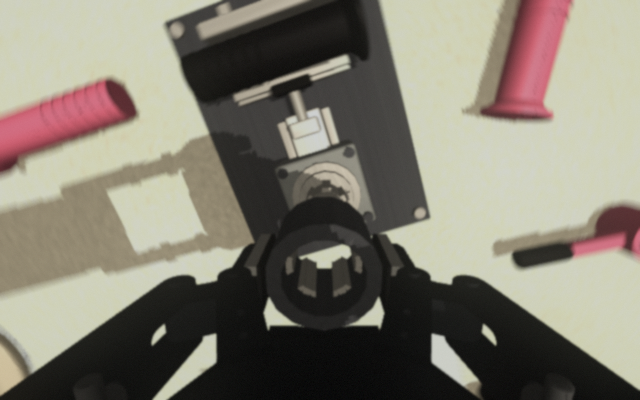

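The hub is held at (325,270), with the stub just above it in the picture. I'll measure the held hub's centre and height.

```bash
python3 - <<'E'
from h import *
from scipy.optimize import least_squares
P=np.load('w3P.npy'); t=np.array([563.6,117.8])
rr=np.hypot(P[...,0]-t[0],P[...,1]-t[1])
top=P[(rr<32)&(abs(P[...,2]-208)<8)]
print(np.percentile(top[:,2],[5,25,50,75,95]))
z0=np.median(top[:,2]); q=top[abs(top[:,2]-z0)<2.5]
A=np.c_[q[:,:2]-t,np.ones(len(q))]; k=np.linalg.lstsq(A,q[:,2],rcond=None)[0]; print('plane',k)
r=np.hypot(q[:,0]-t[0],q[:,1]-t[1]); a=np.degrees(np.arctan2(q[:,1]-t[1],q[:,0]-t[0]))
m=(rr<36)&(abs(P[...,2]-z0)<2.5)
cs,_=cv2.findContours(m.astype(np.uint8),cv2.RETR_CCOMP,cv2.CHAIN_APPROX_NONE)
for c in sorted(cs,key=len)[-3:]:
    c=c[:,0]; b=P[c[:,1],c[:,0]][:,:2]; b=b[np.isfinite(b).all(1)]
    for R0 in (18,26):
        f=least_squares(lambda p:np.hypot(b[:,0]-p[0],b[:,1]-p[1])-R0,t,loss='soft_l1'); print(len(b),R0,f.x,np.median(abs(f.fun)))
E
```

```text
[201.61642461 206.74775269 207.54236017 208.10527613 212.03464538]
plane [-1.98129731e-03  4.45210284e-03  2.07571852e+02]
12 18 [603.41324661 132.42526683] 0.13299060116780126
12 26 [590.70114896  90.32572585] 0.12381253992145069
244 18 [562.95301497 118.22613045] 0.5062246547456084
244 26 [560.06651916 125.61552244] 5.028954253176819
463 18 [564.61737657 122.22194967] 8.52065391550924
463 26 [563.06666929 118.44789193] 0.6004011716254745
```

>>> apply_moves:
  rows:
    - [0,0.18,1.5,0,0,0,-1]
    - [0,0,1.5,0,0,0,-1]
    - [0,0,1,0,0,0,-1]
    - [0,0,0.3,0,0,0,-1]
    - [0,0,0.3,0,0,0,-1]

```text
clock: 9.62
tool_pos: [566.2, 117.2, 148.3]
orientation: [180.0, -0.0, 73.6]
contact_force: [0.8, -0.1, -4.5]
gripper_width: 49.6
gripper_force: 84.8
```

>>> apply_moves:
  rows:
    - [0,0,0.2,0,0,0,-1]
    - [0,0,0.2,0,0,0,-1]
    - [0,0,0.1,0,0,0,-1]
    - [0,0,0.1,0,0,0,-1]
    - [0,0,0,0,0,0,-1]

```text
clock: 10.25
tool_pos: [565.9, 117.2, 142.3]
orientation: [-180.0, 0.0, 73.6]
contact_force: [1.1, 0.2, -5.2]
gripper_width: 50.2
gripper_force: 84.8
```

>>> apply_moves:
  rows:
    - [0,0,0.15,0,0,0,-1]
    - [0,0,0.15,0,0,0,-1]
    - [0,0,0.1,0,0,0,-1]
    - [0,0,0.1,0,0,0,-1]
    - [0,0,0,0,0,0,-1]

```text
clock: 10.88
tool_pos: [565.8, 117.2, 137.2]
orientation: [-180.0, 0.0, 73.6]
contact_force: [0.1, 0.3, -5.2]
gripper_width: 50.0
gripper_force: 84.8
```

>>> apply_moves:
  rows:
    - [0,0,0.1,0,0,0,-1]
    - [0,0,0.1,0,0,0,-1]
    - [0,0,0.1,0,0,0,-1]
    - [0,0,0.1,0,0,0,-1]
    - [0,0,0,0,0,0,-1]

```text
clock: 11.5
tool_pos: [565.9, 117.2, 133.2]
orientation: [-180.0, 0.0, 73.6]
contact_force: [0.6, 0.6, -5.0]
gripper_width: 49.8
gripper_force: 84.8
```

>>> apply_moves:
  rows:
    - [0,0,0.1,0,0,0,-1]
    - [0,0,0.1,0,0,0,-1]
    - [0,0,0.1,0,0,0,-1]
    - [0,0,0.1,0,0,0,-1]
    - [0,0,0,0,0,0,-1]

```text
clock: 12.12
tool_pos: [565.8, 117.2, 129.2]
orientation: [-180.0, 0.0, 73.6]
contact_force: [0.8, 0.5, -3.7]
gripper_width: 50.0
gripper_force: 84.8
```

The teeth meshed without rocking: the underside is about 6 mm below the tooth ends at a light force.

>>> apply_moves:
  rows:
    - [0,0,0.2,0,0,0,-1]
    - [0,0,0.2,0,0,0,-1]
    - [0,0,0.2,0,0,0,-1]
    - [0,0,0.2,0,0,0,-1]
    - [0,0,0.2,0,0,0,-1]

```text
clock: 12.75
tool_pos: [565.9, 117.2, 119.1]
orientation: [-180.0, 0.0, 73.6]
contact_force: [0.1, -0.1, -4.4]
gripper_width: 49.8
gripper_force: 84.8
```

>>> apply_moves:
  rows:
    - [0,0,0.2,0,0,0,-1]
    - [0,0,0.2,0,0,0,-1]
    - [0,0,0.2,0,0,0,-1]
    - [0,0,0.2,0,0,0,-1]
    - [0,0,0.1,0,0,0,-1]

```text
clock: 13.38
tool_pos: [565.9, 117.2, 110.1]
orientation: [-180.0, 0.0, 73.6]
contact_force: [0.7, 0.1, -5.6]
gripper_width: 50.4
gripper_force: 84.8
```

>>> apply_moves:
  rows:
    - [0,0,0.1,0,0,0,-1]
    - [0,0,0.1,0,0,0,-1]
    - [0,0,0.1,0,0,0,-1]
    - [0,0,0.05,0,0,0,-1]
    - [0,0,0.05,0,0,0,-1]

```text
clock: 14.0
tool_pos: [565.9, 117.2, 106.3]
orientation: [-180.0, -0.0, 73.6]
contact_force: [-2.0, 1.1, -1.7]
gripper_width: 50.0
gripper_force: 84.9
```

>>> apply_moves:
  rows:
    - [0,0,0.05,0,0,0,-1]
    - [0,0,0.05,0,0,0,-1]
    - [0,0,0.05,0,0,0,-1]
    - [0,0,0,0,0,0,-1]
    - [0,0,0,0,0,0,-1]

```text
clock: 14.62
tool_pos: [566.2, 117.3, 106.2]
orientation: [180.0, -0.0, 73.6]
contact_force: [-6.4, -1.0, 6.3]
gripper_width: 49.9
gripper_force: 86.3
```

>>> apply_moves:
  rows:
    - [0,0,0.05,0,0,0,-1]
    - [0,0,0.05,0,0,0,-1]
    - [0,0,0,0,0,0,-1]
    - [0,0,0,0,0,0,-1]
    - [0,0,0,0,0,0,-1]

```text
clock: 15.25
tool_pos: [566.2, 117.2, 106.2]
orientation: [180.0, 0.0, 73.6]
contact_force: [-8.5, 0.0, 12.7]
gripper_width: 50.5
gripper_force: 87.0
```

Home on the shoulder: stiff at 106.2, about 17 N. Now turning clockwise.

>>> apply_moves:
  rows:
    - [0,-0.04,-0.05,0,0,3,-1]
    - [0,0,0,0,0,4,-1]
    - [0,0,0,0,0,4,-1]
    - [0,0,0,0,0,4,-1]
    - [0,0,0,0,0,4,-1]

```text
clock: 15.88
tool_pos: [565.9, 117.2, 106.2]
orientation: [179.9, 0.0, 54.6]
contact_force: [-7.1, 0.1, 9.4]
gripper_width: 50.1
gripper_force: 86.4
```

```bash
python3 -c "
from h import *
plan()"
```

```text
{'clock': np.float64(15.88), 'joints': array([-2.500e-01,  1.819e+01,  9.798e+01, -5.000e-02,  6.379e+01,
        3.522e+01]), 'tool_pos': array([565.89, 117.25, 106.24]), 'orientation': array([1.7995e+02, 2.0000e-02, 5.4550e+01]), 'contact_force': array([-7.09,  0.06,  9.41]), 'moment': array([-0.14,  1.14,  0.38]), 'gripper_width': np.float64(50.06), 'gripper_force': np.float64(86.4)}
```

>>> apply_moves:
  rows:
    - [0,0,0,0,0,3,-1]
    - [0,0,0,0,0,3,-1]
    - [0,0,0,0,0,3,-1]
    - [0,0,0,0,0,3,-1]
    - [0,0,0,0,0,3,-1]

```text
clock: 16.5
tool_pos: [565.9, 117.2, 106.2]
orientation: [179.9, 0.0, 39.6]
contact_force: [-7.0, -0.1, 10.3]
gripper_width: 50.1
gripper_force: 86.4
```

```bash
python3 -c "
from h import *
plan()"
```

```text
{'clock': np.float64(16.5), 'joints': array([-2.500e-01,  1.820e+01,  9.798e+01, -6.000e-02,  6.379e+01,
        5.019e+01]), 'tool_pos': array([565.89, 117.18, 106.2 ]), 'orientation': array([1.7994e+02, 1.0000e-02, 3.9590e+01]), 'contact_force': array([-7.02, -0.08, 10.31]), 'moment': array([-0.15,  1.1 ,  0.38]), 'gripper_width': np.float64(50.06), 'gripper_force': np.float64(86.38)}
```

>>> apply_moves:
  rows:
    - [0,0,0,0,0,3,-1]
    - [0,0,0,0,0,3,-1]
    - [0,0,0,0,0,3,-1]
    - [0,0,0,0,0,2,-1]
    - [0,0,0,0,0,2,-1]

```text
clock: 17.12
tool_pos: [565.9, 117.1, 106.2]
orientation: [179.9, -0.0, 26.6]
contact_force: [-7.3, 0.4, 9.3]
gripper_width: 50.3
gripper_force: 86.4
```

```bash
python3 -c "
from h import *
plan()"
```

```text
{'clock': np.float64(17.12), 'joints': array([-2.500e-01,  1.820e+01,  9.798e+01, -6.000e-02,  6.379e+01,
        6.316e+01]), 'tool_pos': array([565.88, 117.13, 106.19]), 'orientation': array([179.94,  -0.  ,  26.62]), 'contact_force': array([-7.33,  0.4 ,  9.33]), 'moment': array([-0.28,  1.11,  0.35]), 'gripper_width': np.float64(50.29), 'gripper_force': np.float64(86.37)}
```

>>> apply_moves:
  rows:
    - [0,0,0,0,0,2,-1]
    - [0,0,0,0,0,2,-1]
    - [0,0,0,0,0,2,-1]
    - [0,0,0,0,0,2,-1]
    - [0,0,0,0,0,2,-1]

```text
clock: 17.75
tool_pos: [565.9, 117.0, 106.2]
orientation: [179.9, -0.0, 16.6]
contact_force: [-7.0, -1.4, 10.3]
gripper_width: 50.2
gripper_force: 86.4
```

```bash
python3 -c "
from h import *
plan()"
```

```text
{'clock': np.float64(17.75), 'joints': array([-2.600e-01,  1.820e+01,  9.798e+01, -7.000e-02,  6.379e+01,
        7.315e+01]), 'tool_pos': array([565.9 , 117.04, 106.22]), 'orientation': array([ 1.7993e+02, -1.0000e-02,  1.6620e+01]), 'contact_force': array([-6.96, -1.39, 10.26]), 'moment': array([-0.25,  1.12,  0.45]), 'gripper_width': np.float64(50.22), 'gripper_force': np.float64(86.37)}
```

>>> apply_moves:
  rows:
    - [0,0,0,0,0,2,-1]
    - [0,0,0,0,0,2,-1]
    - [0,0,0,0,0,2,-1]
    - [0,0,0,0,0,2,-1]
    - [0,0,0,0,0,2,-1]

```text
clock: 18.38
tool_pos: [565.9, 117.0, 106.2]
orientation: [179.9, -0.0, 6.6]
contact_force: [-6.7, -0.4, 9.6]
gripper_width: 50.1
gripper_force: 86.4
```

```bash
python3 -c "
from h import *
plan()"
```

```text
{'clock': np.float64(18.38), 'joints': array([-2.600e-01,  1.819e+01,  9.798e+01, -8.000e-02,  6.379e+01,
        8.315e+01]), 'tool_pos': array([565.91, 117.02, 106.23]), 'orientation': array([ 1.7993e+02, -2.0000e-02,  6.6200e+00]), 'contact_force': array([-6.74, -0.4 ,  9.64]), 'moment': array([-0.3 ,  1.13,  0.44]), 'gripper_width': np.float64(50.1), 'gripper_force': np.float64(86.38)}
```

>>> apply_moves:
  rows:
    - [0,0,0,0,0,2,-1]
    - [0,0,0,0,0,2,-1]
    - [0,0,0,0,0,2,-1]
    - [0,0,0,0,0,2,-1]
    - [0,0,0,0,0,2,-1]

```text
clock: 19.0
tool_pos: [565.9, 117.0, 106.2]
orientation: [179.9, -0.0, -3.4]
contact_force: [-7.0, -1.6, 9.6]
gripper_width: 50.2
gripper_force: 86.4
```

```bash
python3 -c "
from h import *
plan()"
```

```text
{'clock': np.float64(19.0), 'joints': array([-2.600e-01,  1.820e+01,  9.798e+01, -8.000e-02,  6.379e+01,
        9.315e+01]), 'tool_pos': array([565.91, 116.98, 106.23]), 'orientation': array([ 1.7993e+02, -3.0000e-02, -3.3700e+00]), 'contact_force': array([-6.98, -1.61,  9.61]), 'moment': array([-0.4 ,  1.18,  0.43]), 'gripper_width': np.float64(50.22), 'gripper_force': np.float64(86.38)}
```

>>> apply_moves:
  rows:
    - [0,0,0,0,0,2,-1]
    - [0,0,0,0,0,2,-1]
    - [0,0,0,0,0,2,-1]
    - [0,0,0,0,0,2,-1]
    - [0,0,0,0,0,2,-1]

```text
clock: 19.62
tool_pos: [566.1, 116.9, 106.3]
orientation: [179.9, -0.1, -13.1]
contact_force: [3.8, -4.9, 5.0]
gripper_width: 50.3
gripper_force: 86.1
```

```bash
python3 -c "
from h import *
plan()
im,d=viewer.snapshot('scene'); a=cv2.resize(im[110:260,290:460],(510,450),interpolation=cv2.INTER_CUBIC)
save('s2.png',a)"
```

```text
{'clock': np.float64(19.62), 'joints': array([ -0.23,  18.2 ,  97.98,  -0.15,  63.76, 102.95]), 'tool_pos': array([566.05, 116.94, 106.26]), 'orientation': array([ 1.7988e+02, -1.0000e-01, -1.3120e+01]), 'contact_force': array([ 3.79, -4.86,  4.97]), 'moment': array([-0.88, -0.51,  1.28]), 'gripper_width': np.float64(50.26), 'gripper_force': np.float64(86.05)}
```

View pics/s2.png

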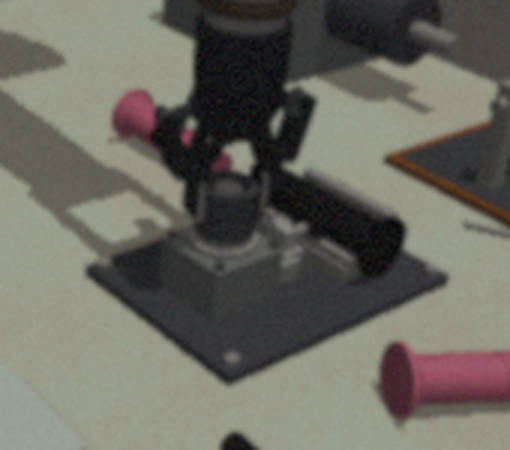

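The picture shows the hub down on the housing at (232,215). The arm is hidden behind the hub towards the robot, and the tube is in the trough. The moment jumped from 0.43 to 1.28 N m, so the stop is reached. I'll confirm it with a little more turn.

>>> apply_moves:
  rows:
    - [0,0,0,0,0,1,-1]
    - [0,0,0,0,0,1,-1]
    - [0,0,0,0,0,0,-1]
    - [0,0,0,0,0,0,-1]
    - [0,0,0,0,0,0,-1]

```text
clock: 20.3
tool_pos: [566.8, 116.7, 106.3]
orientation: [179.9, -0.2, -15.0]
contact_force: [-3.4, -2.8, 6.2]
gripper_width: 49.9
gripper_force: 86.4
```

```bash
python3 -c "
from h import *
plan()"
```

```text
{'clock': np.float64(20.3), 'joints': array([ -0.24,  18.22,  97.95,  -0.2 ,  63.65, 104.87]), 'tool_pos': array([566.84, 116.67, 106.25]), 'orientation': array([179.88,  -0.23, -15.02]), 'contact_force': array([-3.41, -2.79,  6.21]), 'moment': array([-0.36,  0.47,  2.24]), 'gripper_width': np.float64(49.93), 'gripper_force': np.float64(86.44)}
```

>>> apply_moves:
  rows:
    - [0,0,0,0,0,-2,-1]
    - [0,0,0,0,0,0,-1]
    - [0,0,0,0,0,0,1]
    - [0,0,0,0,0,0,1]
    - [0,0,0,0,0,0,1]

```text
clock: 20.92
tool_pos: [565.7, 117.3, 104.3]
orientation: [-180.0, -0.0, -13.4]
contact_force: [0.1, 0.0, 0.1]
gripper_width: 85.4
gripper_force: 0.0
```

>>> apply_moves:
  rows:
    - [0,0,0,0,0,0,1]
    - [0,0,0,0,0,0,1]
    - [0,0,-1,0,0,0,1]
    - [0,0,-2,0,0,0,1]
    - [0,0,-3,0,0,0,1]

```text
clock: 21.55
tool_pos: [565.0, 117.3, 164.8]
orientation: [180.0, 0.1, -13.4]
contact_force: [0.3, -0.7, 0.9]
gripper_width: 85.1
gripper_force: 0.0
```

>>> apply_moves:
  rows:
    - [0,0,-3,0,0,0,1]
    - [0,0,-3,0,0,0,1]
    - [0,0,-2,0,0,0,1]
    - [0,0,0,0,0,0,1]
    - [0,0,0,0,0,0,1]

```text
clock: 22.18
tool_pos: [565.1, 117.3, 243.5]
orientation: [180.0, 0.1, -13.4]
contact_force: [0.0, 0.0, -0.2]
gripper_width: 85.7
gripper_force: 0.0
```

```bash
python3 - <<'E'
from h import *
plan()
ct=cam('wrist'); im,d=viewer.snapshot('wrist'); save('w4.png',im)
vv,uu=np.mgrid[0:400,0:640]; P=pts('wrist',uu,vv,d,ct)
m=(abs(P[...,2]-119)<6)&(np.hypot(P[...,0]-565,P[...,1]-118)<28); q=P[m]
k=np.linalg.lstsq(np.c_[q[:,:2]-[565,118],np.ones(len(q))],q[:,2],rcond=None)[0]
print(m.sum(),np.percentile(q[:,2],[10,50,90]),(q.min(0)+q.max(0))/2,k)
E
```

```text
{'clock': np.float64(22.18), 'joints': array([ -0.27,   9.72,  91.55,  -0.  ,  78.79, 103.14]), 'tool_pos': array([565.08, 117.26, 243.48]), 'orientation': array([ 1.7998e+02,  7.0000e-02, -1.3400e+01]), 'contact_force': array([ 0.02,  0.03, -0.16]), 'moment': array([ 0.01, -0.03,  0.05]), 'gripper_width': np.float64(85.7), 'gripper_force': np.float64(0.0)}
2076 [115.63013525 119.6293191  120.88434378] [564.97043582 117.23184154 117.83322857] [-8.63620720e-04  5.96936140e-04  1.18961819e+02]
```

View pics/w4.png

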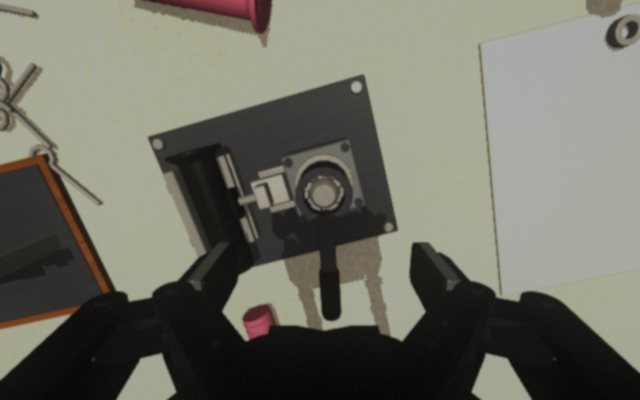

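The picture shows the lever home at (323,190), with its top level at 119 mm. The arm has turned towards the robot, the pad is against the tube at (240,200), and the gripper is clear.

```bash
python3 -c "
from h import *
print(manip.hand_in())"
```

```text
the job is handed in; nothing more can be done
None
```

I handed the job in: the lever is meshed and home on the stub, turned clockwise about 87° to the cam's stop, and let go; the pad is up against the tube in the last picture, but its grip force was not measured and the hand-in returned no verdict.

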